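# Find the hidden battery-door release on the claw tester

## Robot

A 6-joint arm with a two-finger parallel gripper is mounted at the origin on the work surface. World frame = base frame: x ahead of the robot, y to its left, z up, the work surface at z = 0. Lengths are in m, angles in rad, forces in N, time in s.
With the tool pointing down it reaches from about 0.35 to 0.775 m from the base axis. Payload 7.3 kg.
Tool frame: the origin (TCP) lies midway between the tips of the shut fingers; the grasp point (between the pads) lies 19 mm behind it (robot.grip_depth is the z of the grasp point in the tool frame, in m); z points along the fingers, y is the line along which they close (so a half turn about z gives the same grasp; the last joint's range is limited). The gripper opens to 92 mm and grips with 3 to 60 N. Pads are 19 mm wide; open, the fingers measure 130 mm over their backs; the gripper's body (75 mm by 190 mm) begins 47 mm behind the grasp point.
Start: joints at [1.175, 0.342, 1.524, -0, 1.275, -0.146], TCP at [0.13, 0.509, 0.227] pointing down, gripper open.
Joint ranges: [-2.53, 2.53], [-0.77, 2.02], [0.04, 2.7], [-1, 4.14], [0.28, 2.66], [-3.11, 3.11]. Speed limits (rad/s): [2.57, 2.57, 3.14, 3.14, 3.14, 3.14].

## Interface

Orientations are given as [roll, pitch, yaw] about the fixed x, y, z axes, in that order (R = Rz(yaw) Ry(pitch) Rx(roll)).
In Python, from cell import robot, viewer gives the robot as it stands.
- The arm moves only by the tool step_arm, never from a script. Its argument "increments" is a list of rows, each an object with "delta_pos": the shift along the tool's x, y, z in cm, a list of three; "dr": the turn, a rotation vector about the tool's x, y, z in degrees, a list of three; "fingers": the closure, from -1 (fully open) to 1 (shut), so that 0 is half open. In form: [{"delta_pos": [tx, ty, tz], "dr": [wx, wy, wz], "fingers": fingers}, ...]. A call has exactly 5 rows; each row is the pose to reach, as a shift and turn from the pose commanded when the call began, along the tool's axes at that moment; what a row does not reach only later rows make up. A row lasts 1/8 s, in which the tool goes at most 62.5 mm and 10.7 degrees, less where a joint would pass 70% of its speed; a pose out of reach is approached as far as the arm can. A call with a gripper value outside its range is refused whole. The fingers move at their own pace and stop on an object; "newtons" is the grip in N (left out, the last holds). Time passes only in rows, so rows that repeat a pose let the fingers close, or fill a call up. It gives the time, the measured TCP pose, the force, the opening and the grip force at its end, in the units of the state.
- robot.observe(): the state, without advancing time (a new reading comes with each control period).
- viewer.read_camera(name): name is "scene" or "top"; returns the picture (480x640x3 uint8, red, green, blue); there is no depth.
- viewer.camera_params(name): a dict with "K" (3x3 intrinsics, pixels), "k1" (the pictures are not rectified: a ray, as slopes to the right and down, at radius r is drawn at 1 + k1 r^2 times it, then the intrinsics apply), "T" (4x4, takes a point from camera to world coordinates). Camera axes: x right, y down, z forward; pixel columns grow to the right and rows downward; lengths in m; the calibration is good to about 2 mm. A picture is of the moment at which its call begins. camera_params takes no time and is no camera call.
- robot.hand_in(): hands the job in; it is judged then, once.
The state is a dict: "time": time; "qpos": joint angles; "qvel": joint speeds; "joint_efforts": joint torques, N m; "tool_pos": TCP position; "tool_rot": TCP orientation; "contact_force": force on the tool from outside, world axes, zero at the start; "torque": the same for the moment, N m; "opening": finger opening in m; "grip_force": force on a finger pad.
Only numpy, scipy, OpenCV 4.12 (cv2) and the standard library are available. Lean on these libraries where they do the work, as an engineer would, in place of code of your own. Each camera call takes 0.05 s, during which the arm holds its last target. There are 200 camera calls.

## Task

One of the six identical grey pads in the tester's flat top is the concealed release for its battery door; the other five are dummies. Feel across the pads with the fingertips, without ramming them, until you find the one that gives, and press it fully home so that it stays down and the blue battery door pops ajar. Leave the claw parts and the brush lying around the tester where they are, and finish with the hand clear.

Things in the scene. Friction and masses are not known exactly. Their poses are not given: they have to be found in the camera images.
- tester: claw vacuum tester, a bare-metal housing fixed to the bench, 240 mm deep (x), 270 wide (y), 90 high, z up; origin: centre of its underside. In its flat top (z 90 mm) are six identical round grey pads, 47 mm across in 49 mm wells, tops 2 mm below the face, in two rows of three on the half nearer the robot; the blue 70 x 120 mm battery door is on the farther half
- pad1 (a point): centre of the upper surface of the (unpressed) pad in well 1, at x -80, y 62, z 88 mm in the tester's frame; it marks the well and does not sink with the pad
- pad2 (a point): centre of the upper surface of the (unpressed) pad in well 2, at x -80, y 0, z 88 mm in the tester's frame; it marks the well and does not sink with the pad
- pad3 (a point): centre of the upper surface of the (unpressed) pad in well 3, at x -80, y -62, z 88 mm in the tester's frame; it marks the well and does not sink with the pad
- pad4 (a point): centre of the upper surface of the (unpressed) pad in well 4, at x -18, y 62, z 88 mm in the tester's frame; it marks the well and does not sink with the pad
- pad5 (a point): centre of the upper surface of the (unpressed) pad in well 5, at x -18, y 0, z 88 mm in the tester's frame; it marks the well and does not sink with the pad
- pad6 (a point): centre of the upper surface of the (unpressed) pad in well 6, at x -18, y -62, z 88 mm in the tester's frame; it marks the well and does not sink with the pad
- release (a joint): how far the release button is pressed, m: 0 not pressed, 0.006 fully home. It is one of the six pads, in a different well each time and looking like the rest; it sinks straight down 6 mm against a steady 3.5 N or so (press with about 6 N) and stays down when let go. The other five pads are rigid dummies
- battery_door (a joint): opening of the battery door about its hinge on the edge farthest from the pads, rad: 0 shut and flush, 0.3 popped ajar (its edge next to the pads stands some 20 mm up). The release drives it: 0.05 rad for each mm pressed
- claw_top: white nylon claw top, 104 mm across, 60 mm high with four stub pipes; bystander; origin: centre of its underside
- shell: polished stainless bowl-like shell, 100 mm across, 62 mm high; bystander; origin: centre of its underside
- gasket: black rubber claw gasket ring, 90 mm across, 6 mm thick; bystander; origin: centre of its underside
- valve_disc: grey plastic valve disc, 52 mm across with a stem, 30 mm high; bystander; origin: centre of its underside
- brush: cleaning brush lying on the bench beyond the tester; bystander; origin: centre of its underside

How it is judged:
On the way:
1. the release button is pressed home and the door pops ajar (value of joint release above 0.005 m and value of joint battery_door above 0.24 rad), for 0.1 s.
At the end, for the whole second after the job is handed in: The release is at least 5 of its 6 mm down and the battery door stands at least 0.24 rad open; the four loose claw parts and the brush are within 15 mm of where they began (all of step 1 and distance of each of claw_top, shell, gasket, valve_disc, brush from where it was at the start of the episode below 0.015 m); the robot touches nothing.
It fails at once if a claw part or the brush is lifted, carried or shoved (15 mm or more) (distance of any of claw_top, shell, gasket, valve_disc, brush from where it was at the start of the episode above 0.015 m).
It fails at once if the fingers ram something with more than 80 N (contact force between the fingers and anything else above 80 N).
It also fails if it takes over 48 s, if anything falls off the work surface, if the arm or the gripper's body presses on something with over 40 N, if the wrist force passes 120 N, or if a joint passes its speed limit or range.

## Working session

There is one attempt and no reset: what is moved stays moved. The work goes in short steps, Python scripts to look and compute and a tool call to move; the robot and the scene stay as the last step left them, time stands still between calls to the robot, and variables do not carry over. Pictures are saved under pics/ and viewed, at most 10 in all, crops included, and the job is handed in when it is done.

Besides the shell and the picture viewer there is one more tool, called after "Request:" as a command line: name --argument value ..., lists and objects as JSON in quotes. step_arm: Moves the arm, as the interface text tells. Its arguments: {"type":"object","properties":{"increments":{"type":"array"},"newtons":{"type":"number"}},"required":["increments"]}

```bash
mkdir -p pics
python3 - <<'E'
from cell import robot, viewer
import cv2
for n in ("top","scene"):
    im=viewer.read_camera(n); cv2.imwrite(f"pics/{n}0.png",im[:,:,::-1])
    p=viewer.camera_params(n); print(n,p)
print(robot.observe())
E
```

```text
top {'K': array([[464.99809445,   0.        , 320.01495807],
       [  0.        , 464.99809445, 230.43444211],
       [  0.        ,   0.        ,   1.        ]]), 'k1': -0.027828667824669435, 'T': array([[ 0.00674306, -0.98804608,  0.15401127,  0.50307109],
       [-0.9993384 , -0.00115388,  0.03635136,  0.03257969],
       [-0.03573911, -0.1541545 , -0.98740018,  0.84048628],
       [ 0.        ,  0.        ,  0.        ,  1.        ]])}
scene {'K': array([[542.86337149,   0.        , 320.86019515],
       [  0.        , 542.86337149, 235.6905295 ],
       [  0.        ,   0.        ,   1.        ]]), 'k1': -0.141342518658347, 'T': array([[ 0.19277525,  0.521194  , -0.83138109,  1.43224531],
       [ 0.98100923, -0.1208607 ,  0.15170231, -0.10678046],
       [-0.02141497, -0.84483697, -0.53459508,  0.61275219],
       [ 0.        ,  0.        ,  0.        ,  1.        ]])}
{'time': 0.1, 'qpos': array([ 1.17501563e+00,  3.42641840e-01,  1.52489549e+00, -8.60437071e-06,
        1.27539831e+00, -1.46001897e-01]), 'qvel': array([-1.38289130e-03, -1.74121905e-03, -3.34057964e-03,  7.30986683e-05,
        1.12693094e-03, -1.14447914e-03]), 'joint_efforts': array([ 1.95416542e-03, -4.32001984e+01, -2.44696462e+01,  7.19692907e-02,
        5.24903624e-02, -4.81190375e-05]), 'tool_pos': array([0.12961968, 0.50838485, 0.22612935]), 'tool_rot': array([-3.14026276e+00, -1.87241217e-04,  2.89181624e+00]), 'contact_force': array([-0.20276113, -0.29143009,  0.00836414]), 'torque': array([0.02272879, 0.0231931 , 0.01618329]), 'grip_force': 0.0, 'opening': 0.0918568583103139}
```

View pics/top0.png

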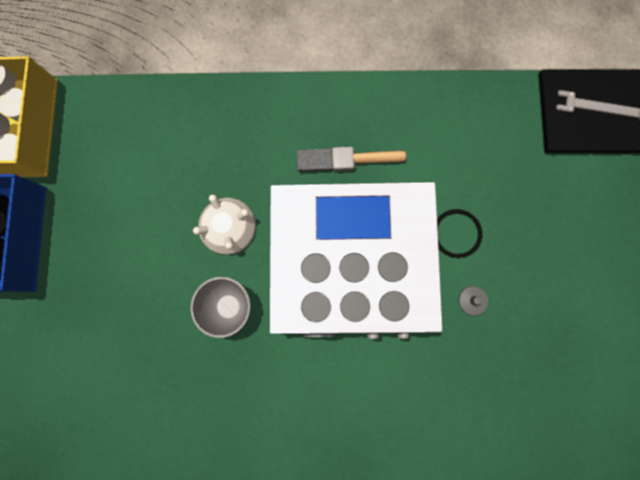

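View pics/scene0.png

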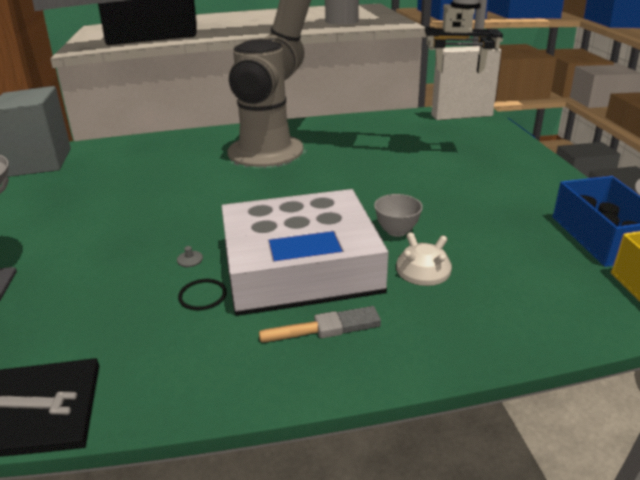

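The top view shows the six pads at about (316,267), (354,267), (392,267), (316,306), (355,306) and (394,306), with the door at (353,217). The robot is toward the bottom of the image, and the bystanders are clear on both sides. The scene view shows the hand high up, to the robot's left.

```bash
cat > h.py <<'E'
import numpy as np, cv2
from cell import robot, viewer
from scipy.spatial.transform import Rotation as R
def cast(n,uv,z):
    p=viewer.camera_params(n); k=p["k1"]; K=p["K"]; T=p["T"]
    d=(np.asarray(uv,float)-K[:2,2])/[K[0,0],K[1,1]]
    s=d.copy()
    for _ in range(20): s=d/(1+k*(s**2).sum(-1,keepdims=True))
    r=np.c_[s,np.ones(len(s))]@T[:3,:3].T
    return T[:3,3]+r*((z-T[2,3])/r[:,2])[:,None]
def delta(t):
    o=robot.observe(); return R.from_euler("xyz",o["tool_rot"]).inv().apply(np.asarray(t)-o["tool_pos"])*100
E
python3 - <<'E'
from h import *
loc=np.array([[-80,62],[-80,0],[-80,-62],[-18,62],[-18,0],[-18,-62]])/1000
for n,seed,f in (("top",[(316,306),(355,306),(394,306),(316,267),(354,267),(392,267)],'pics/top0.png'),
               ("scene",[(322,202),(291,206),(260,211),(329,217),(297,222),(264,227)],'pics/scene0.png')):
    g=cv2.imread(f).max(2); m=(g<150).astype('uint8')
    if n=="scene": print([int(g[v,u]) for u,v in seed], g[196,275],g[235,340])
    _,lab,st,c=cv2.connectedComponentsWithStats(m)
    ids=[lab[v,u] for u,v in seed]; print(n,[st[i,4] for i in ids])
    P=cast(n,c[ids],.088)[:,:2]
    A=loc-loc.mean(0);B=P-P.mean(0)
    a=np.arctan2((A[:,0]*B[:,1]-A[:,1]*B[:,0]).sum(),(A*B).sum())
    Rm=np.array([[np.cos(a),-np.sin(a)],[np.sin(a),np.cos(a)]])
    t=P.mean(0)-Rm@loc.mean(0); fit=loc@Rm.T+t
    print(np.degrees(a),t,"\n",fit.round(4),"\nres mm",((P-fit)*1000).round(1).tolist())
E
```

```text
top [np.int32(645), np.int32(656), np.int32(678), np.int32(626), np.int32(639), np.int32(650)]
0.9723017064333731 [0.57835883 0.00560983] 
 [[ 0.4973  0.0662]
 [ 0.4984  0.0043]
 [ 0.4994 -0.0577]
 [ 0.5593  0.0673]
 [ 0.5604  0.0053]
 [ 0.5614 -0.0567]] 
res mm [[-0.4, 0.6], [-0.1, -0.2], [-0.1, -0.2], [0.3, 0.1], [0.3, -0.1], [0.1, -0.1]]
[104, 105, 104, 103, 105, 103] 100 213
scene [np.int32(191), np.int32(195), np.int32(202), np.int32(225), np.int32(229), np.int32(238)]
1.0494851498630946 [0.57632081 0.00689384] 
 [[ 0.4952  0.0674]
 [ 0.4963  0.0054]
 [ 0.4975 -0.0566]
 [ 0.5572  0.0686]
 [ 0.5583  0.0066]
 [ 0.5595 -0.0554]] 
res mm [[-0.4, 0.2], [-0.4, 0.1], [-0.4, -0.3], [0.4, 0.3], [0.3, -0.2], [0.4, -0.1]]
```

Run:
```python
from h import *
print(delta([.4963,.0668,.13]), delta([.35,.25,.226]))
o=robot.observe();w=R.from_euler("xyz",o["tool_rot"]).inv()*R.from_euler("xyz",[np.pi,0,np.pi+np.radians(1)]);print(w.as_rotvec(degrees=True))
```

```text
[-46.4473556  -33.71147149   9.64907956] [-27.74108913 -19.58910818   0.03379228]
[ -0.07430969  -0.02084528 -15.31112476]
```

Request:
step_arm --increments '[{"delta_pos": [-4,-2.9,0],"dr": [0,0,-3],"fingers": 1},{"delta_pos": [-8.5,-6.2,0],"dr": [0,0,-6],"fingers": 1},{"delta_pos": [-13,-9.4,0],"dr": [0,0,-9],"fingers": 1},{"delta_pos": [-17.5,-12.7,0],"dr": [0,0,-12],"fingers": 1},{"delta_pos": [-22,-16,0],"dr": [-0.1,0,-15.3],"fingers": 1}]' --newtons 20

```text
time: 0.72
tool_pos: [0.3041, 0.2978, 0.2266]
tool_rot: [3.14, 0.0, -3.122]
contact_force: [-0.2, 0.2, 0.1]
opening: 0.0464
grip_force: 0.0
```

Run:
```python
from h import *
print(delta([.4963,.0668,.13]),robot.observe())
```

```text
[-18.76391039 -23.48570062   9.62020748] {'time': 0.725, 'qpos': array([ 5.93359394e-01,  1.58432763e-01,  1.77487479e+00,  1.49552483e-03,
        1.20718028e+00, -9.97377387e-01]), 'qvel': array([-1.06785975, -0.12550797,  0.15527855,  0.01049375, -0.04476872,
       -1.51960969]), 'joint_efforts': array([  6.18926346, -33.1043458 , -22.8562957 ,   0.03801668,
         0.43795642,   2.07589723]), 'tool_pos': array([0.30412512, 0.29779978, 0.22658677]), 'tool_rot': array([ 3.13981881e+00,  1.69191592e-04, -3.12218347e+00]), 'contact_force': array([-0.20532913,  0.21279604,  0.10661346]), 'torque': array([-0.01947492, -0.03880216,  0.00128649]), 'grip_force': 0.0, 'opening': 0.046401521908014665}
```

Request:
step_arm --increments '[{"delta_pos": [-4.0,-5.0,0],"dr": [0,0,0],"fingers": 1},{"delta_pos": [-8.5,-10.5,0],"dr": [0,0,0],"fingers": 1},{"delta_pos": [-13,-16,1],"dr": [0,0,0],"fingers": 1},{"delta_pos": [-17,-21,5],"dr": [0,0,0],"fingers": 1},{"delta_pos": [-18.8,-23.5,9],"dr": [0,0,0],"fingers": 1}]'

```text
time: 1.35
tool_pos: [0.4898, 0.0755, 0.1477]
tool_rot: [3.14, 0.004, -3.126]
contact_force: [0.4, 0.8, -0.8]
opening: 0.0009
grip_force: 0.0
```

Request:
step_arm --increments '[{"delta_pos": [0,0,0],"dr": [0,0,0],"fingers": 1},{"delta_pos": [0,0,0],"dr": [0,0,0],"fingers": 1},{"delta_pos": [0,0,0],"dr": [0,0,0],"fingers": 1},{"delta_pos": [0,0,0],"dr": [0,0,0],"fingers": 1},{"delta_pos": [0,0,0],"dr": [0,0,0],"fingers": 1}]'

```text
time: 1.98
tool_pos: [0.4877, 0.0781, 0.1486]
tool_rot: [3.14, 0.002, -3.123]
contact_force: [0.2, 0.5, 0.6]
opening: 0.0004
grip_force: 0.0
```

Run:
```python
from h import *
print(delta([.4963,.0668,.09]));o=robot.observe();print(o["tool_pos"],o["tool_rot"],o["contact_force"],o["opening"])
im=viewer.read_camera("top"); cv2.imwrite("pics/top1.png",cv2.resize(im[200:360,240:460,::-1],None,fx=3,fy=3))
```

```text
[-0.82548396 -1.15232311  5.8545402 ]
[0.48774774 0.0780631  0.14855333] [ 3.13979849e+00  1.52413127e-03 -3.12323702e+00] [0.23391313 0.53856945 0.57127733] 0.0003768249698869186
```

View pics/top1.png

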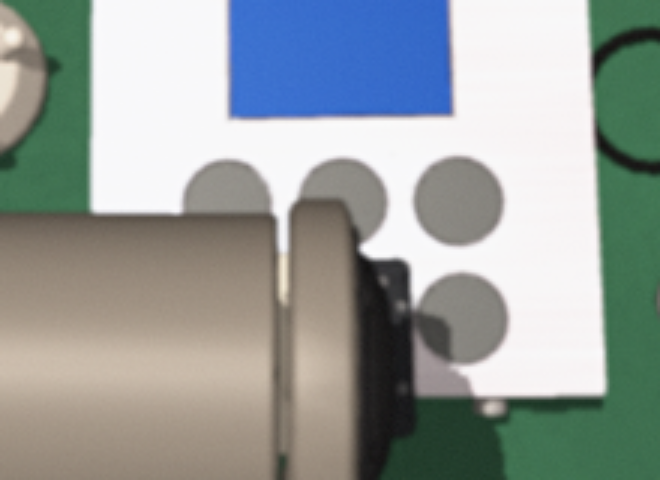

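The view shows the hand over pad 1, hiding the fingertips. The other pads are undisturbed. I'll centre the hand and come down to just above the pad.

Request:
step_arm --increments '[{"delta_pos": [-0.4,-0.6,1.5],"dr": [0,0,0],"fingers": 1},{"delta_pos": [-0.8,-1.15,3],"dr": [0,0,0],"fingers": 1},{"delta_pos": [-0.83,-1.15,4.5],"dr": [0,0,0],"fingers": 1},{"delta_pos": [-0.83,-1.15,5.3],"dr": [0,0,0],"fingers": 1},{"delta_pos": [-0.83,-1.15,5.4],"dr": [0,0,0],"fingers": 1}]'

```text
time: 2.65
tool_pos: [0.4958, 0.0663, 0.093]
tool_rot: [3.14, -0.001, -3.124]
contact_force: [-0.6, 0.1, 0.3]
opening: 0.0005
grip_force: 0.0
```

Request:
step_arm --increments '[{"delta_pos": [0,0,0.2],"dr": [0,0,0],"fingers": 1},{"delta_pos": [0,0,0.3],"dr": [0,0,0],"fingers": 1},{"delta_pos": [0,0,0.4],"dr": [0,0,0],"fingers": 1},{"delta_pos": [0,0,0.5],"dr": [0,0,0],"fingers": 1},{"delta_pos": [0,0,0.6],"dr": [0,0,0],"fingers": 1}]'

```text
time: 3.28
tool_pos: [0.4964, 0.0663, 0.0882]
tool_rot: [3.14, 0.001, -3.124]
contact_force: [-2.6, 0.5, 10.9]
opening: 0.0005
grip_force: 5.5
```

Pad 1 takes 10.9 N at z 88.2 mm without moving, so it's a dummy. Next is pad 2.

Request:
step_arm --increments '[{"delta_pos": [0,0,-1.2],"dr": [0,0,0],"fingers": 1},{"delta_pos": [0,-3.1,-1.2],"dr": [0,0,0],"fingers": 1},{"delta_pos": [0,-6.15,-1.2],"dr": [0,0,0],"fingers": 1},{"delta_pos": [0,-6.15,-0.8],"dr": [0,0,0],"fingers": 1},{"delta_pos": [0,-6.15,-0.5],"dr": [0,0,0],"fingers": 1}]'

```text
time: 3.9
tool_pos: [0.4973, 0.0052, 0.0928]
tool_rot: [3.139, 0.0, -3.125]
contact_force: [0.3, -0.2, 0.1]
opening: 0.0
grip_force: 0.0
```

Request:
step_arm --increments '[{"delta_pos": [0,0,0.1],"dr": [0,0,0],"fingers": 1},{"delta_pos": [0,0,0.2],"dr": [0,0,0],"fingers": 1},{"delta_pos": [0,0,0.3],"dr": [0,0,0],"fingers": 1},{"delta_pos": [0,0,0.4],"dr": [0,0,0],"fingers": 1},{"delta_pos": [0,0,0.5],"dr": [0,0,0],"fingers": 1}]'

```text
time: 4.53
tool_pos: [0.4974, 0.0049, 0.0882]
tool_rot: [3.14, 0.001, -3.124]
contact_force: [-3.4, 1.7, 12.3]
opening: 0.0009
grip_force: 5.9
```

Pad 2 is rigid too (12.3 N at 88.2 mm). Next is pad 3.

Request:
step_arm --increments '[{"delta_pos": [0,0,-1.2],"dr": [0,0,0],"fingers": 1},{"delta_pos": [0,-3.1,-1.2],"dr": [0,0,0],"fingers": 1},{"delta_pos": [0,-6.2,-1.2],"dr": [0,0,0],"fingers": 1},{"delta_pos": [0,-6.2,-0.8],"dr": [0,0,0],"fingers": 1},{"delta_pos": [0,-6.2,-0.5],"dr": [0,0,0],"fingers": 1}]'

```text
time: 5.15
tool_pos: [0.4983, -0.0569, 0.0926]
tool_rot: [3.139, 0.0, -3.125]
contact_force: [-0.3, -0.2, 0.6]
opening: 0.0001
grip_force: 0.0
```

Request:
step_arm --increments '[{"delta_pos": [0,0,0.1],"dr": [0,0,0],"fingers": 1},{"delta_pos": [0,0,0.2],"dr": [0,0,0],"fingers": 1},{"delta_pos": [0,0,0.3],"dr": [0,0,0],"fingers": 1},{"delta_pos": [0,0,0.4],"dr": [0,0,0],"fingers": 1},{"delta_pos": [0,0,0.5],"dr": [0,0,0],"fingers": 1}]'

```text
time: 5.78
tool_pos: [0.4985, -0.0571, 0.0882]
tool_rot: [3.14, 0.001, -3.124]
contact_force: [-3.7, 0.7, 12.7]
opening: 0.0002
grip_force: 6.4
```

Pad 3 is rigid. Next is pad 6, 62 mm further along +x.

Request:
step_arm --increments '[{"delta_pos": [0,0,-1.2],"dr": [0,0,0],"fingers": 1},{"delta_pos": [-3.1,0,-1.2],"dr": [0,0,0],"fingers": 1},{"delta_pos": [-6.2,0,-1.2],"dr": [0,0,0],"fingers": 1},{"delta_pos": [-6.2,0,-0.8],"dr": [0,0,0],"fingers": 1},{"delta_pos": [-6.2,0,-0.5],"dr": [0,0,0],"fingers": 1}]'

```text
time: 6.4
tool_pos: [0.5596, -0.0561, 0.0923]
tool_rot: [3.14, -0.001, -3.124]
contact_force: [0.3, -0.2, -0.3]
opening: 0.0004
grip_force: 0.0
```

Request:
step_arm --increments '[{"delta_pos": [0,0,0.1],"dr": [0,0,0],"fingers": 1},{"delta_pos": [0,0,0.2],"dr": [0,0,0],"fingers": 1},{"delta_pos": [0,0,0.3],"dr": [0,0,0],"fingers": 1},{"delta_pos": [0,0,0.4],"dr": [0,0,0],"fingers": 1},{"delta_pos": [0,0,0.5],"dr": [0,0,0],"fingers": 1}]'

```text
time: 7.02
tool_pos: [0.5604, -0.0562, 0.0882]
tool_rot: [3.14, 0.001, -3.124]
contact_force: [-3.7, 1.2, 11.3]
opening: 0.0006
grip_force: 5.2
```

Pad 6 is rigid. Next is pad 5.

Request:
step_arm --increments '[{"delta_pos": [0,0,-1.2],"dr": [0,0,0],"fingers": 1},{"delta_pos": [0,3.1,-1.2],"dr": [0,0,0],"fingers": 1},{"delta_pos": [0,6.2,-1.2],"dr": [0,0,0],"fingers": 1},{"delta_pos": [0,6.2,-0.8],"dr": [0,0,0],"fingers": 1},{"delta_pos": [0,6.2,-0.5],"dr": [0,0,0],"fingers": 1}]'

```text
time: 7.65
tool_pos: [0.5595, 0.0054, 0.0929]
tool_rot: [3.14, 0.001, -3.124]
contact_force: [0.3, -0.3, 0.1]
opening: 0.0007
grip_force: 0.0
```

Request:
step_arm --increments '[{"delta_pos": [0,0,0.1],"dr": [0,0,0],"fingers": 1},{"delta_pos": [0,0,0.2],"dr": [0,0,0],"fingers": 1},{"delta_pos": [0,0,0.3],"dr": [0,0,0],"fingers": 1},{"delta_pos": [0,0,0.4],"dr": [0,0,0],"fingers": 1},{"delta_pos": [0,0,0.5],"dr": [0,0,0],"fingers": 1}]'

```text
time: 8.28
tool_pos: [0.5594, 0.0057, 0.0879]
tool_rot: [3.14, 0.0, -3.124]
contact_force: [-1.4, 0.1, 4.1]
opening: 0.0002
grip_force: 1.8
```

Pad 5 reads only 4.1 N and is sinking, so it looks like the release. I'll press on gently.

Request:
step_arm --increments '[{"delta_pos": [0,0,0.05],"dr": [0,0,0],"fingers": 1},{"delta_pos": [0,0,0.1],"dr": [0,0,0],"fingers": 1},{"delta_pos": [0,0,0.15],"dr": [0,0,0],"fingers": 1},{"delta_pos": [0,0,0.2],"dr": [0,0,0],"fingers": 1},{"delta_pos": [0,0,0.25],"dr": [0,0,0],"fingers": 1}]'

```text
time: 8.9
tool_pos: [0.5594, 0.0057, 0.0853]
tool_rot: [3.14, 0.0, -3.124]
contact_force: [-0.9, -1.3, 3.6]
opening: 0.0008
grip_force: 1.8
```

It gives at a steady 3.6 N. I'll press it home at about z 82 mm.

Request:
step_arm --increments '[{"delta_pos": [0,0,0.1],"dr": [0,0,0],"fingers": 1},{"delta_pos": [0,0,0.2],"dr": [0,0,0],"fingers": 1},{"delta_pos": [0,0,0.3],"dr": [0,0,0],"fingers": 1},{"delta_pos": [0,0,0.4],"dr": [0,0,0],"fingers": 1},{"delta_pos": [0,0,0.4],"dr": [0,0,0],"fingers": 1}]'

```text
time: 9.52
tool_pos: [0.5594, 0.0057, 0.0822]
tool_rot: [3.14, 0.001, -3.124]
contact_force: [-4.5, -2.2, 11.9]
opening: 0.0008
grip_force: 5.4
```

It bottomed at 82.2 mm with 11.9 N. I'll lift straight up and then back off so I can look.

Request:
step_arm --increments '[{"delta_pos": [0,0,-0.6],"dr": [0,0,0],"fingers": 1},{"delta_pos": [0,0,-2],"dr": [0,0,0],"fingers": 1},{"delta_pos": [0,0,-5],"dr": [0,0,0],"fingers": 1},{"delta_pos": [0,0,-9],"dr": [0,0,0],"fingers": 1},{"delta_pos": [0,0,-12],"dr": [0,0,0],"fingers": 1}]'

```text
time: 10.15
tool_pos: [0.5597, 0.0058, 0.2036]
tool_rot: [3.14, 0.002, -3.124]
contact_force: [0.7, 0.2, -0.8]
opening: 0.0003
grip_force: 0.0
```

Request:
step_arm --increments '[{"delta_pos": [3,0,0],"dr": [0,0,0],"fingers": 1},{"delta_pos": [7,0,0],"dr": [0,0,0],"fingers": 1},{"delta_pos": [11,0,0],"dr": [0,0,0],"fingers": 1},{"delta_pos": [14,0,0],"dr": [0,0,0],"fingers": 1},{"delta_pos": [14,0,0],"dr": [0,0,0],"fingers": 1}]'

```text
time: 10.78
tool_pos: [0.418, 0.0035, 0.202]
tool_rot: [3.14, 0.001, -3.124]
contact_force: [0.3, -0.4, 0.5]
opening: 0.0005
grip_force: 0.0
```

Run:
```python
from h import *
im=viewer.read_camera("scene"); cv2.imwrite("pics/scene2.png",im[:,:,::-1]); print(robot.observe()["contact_force"],robot.observe()["qvel"])
```

```text
[ 0.61946325 -0.57631743 -0.09455282] [ 0.00224702  0.0322572  -0.03670967 -0.00053356 -0.00707882  0.00313931]
```

View pics/scene2.png

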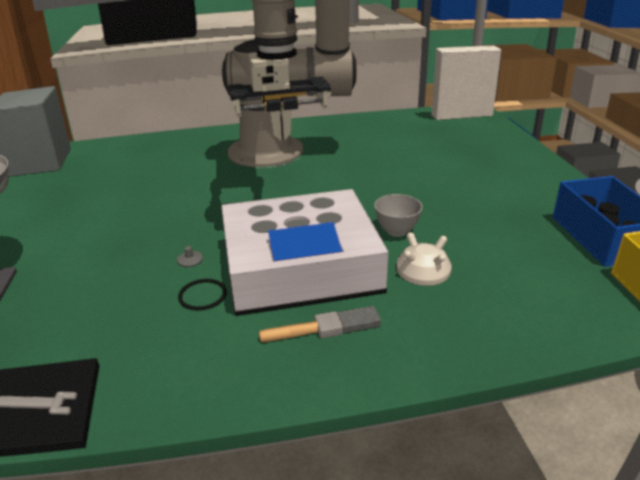

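The blue door now stands ajar: its pad-side edge has risen to about row 226 and hides pad 5 at (297,222). The bystanders haven't moved and the hand is clear.

```bash
python3 -c "
from cell import robot
print(robot.hand_in())"
```

```text
the job is handed in; nothing more can be done
None
```

Pad 5 was the release: I pressed it home and it stayed down, the battery door popped ajar, the other parts didn't move, and I handed the job in at about 11 s with the hand clear; no verdict came back.

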